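Trap the block popped from a drilling nest

TASK

A drilled pine block sits in a sloping metal drilling nest, held by a small gate against a spring ejector. Press the square release key beside the chute fully down with one fingertip, and with the other finger stop the block on the chute as it pops out, before it slides away; do not grip or lift the block, and leave the nut, the pliers and the second block alone. Finish while holding it so: the key still held down by one finger and the block out of its nest, at rest against the other finger.

Things in the scene. Friction and masses are not known exactly. Their poses are not given: they have to be found in the camera images.
- jig: drilling nest: plywood base 196 x 110 x 8 mm fixed to the bench, with an aluminium chute. Origin on the bench below the gate, on the chute's centre line; x up the chute (the block leaves to -x), y left seen looking up it, z up. Base spans x -102..94, y -72.5..37.5 mm; the highest part is the back wall, z 90 mm at x +75. Floor of the chute is at z = 40 mm + 0.268 x.
- chute: sloping chute, fixed on the jig. Origin on its floor at the gate's uphill face, on the centre line, 40 mm above the bench. x up the slope (15 degrees), y left, z off the floor. Channel 37 mm wide, walls 5 mm thick, 8 mm high below the gate (x < 0), 20 mm high round the nest (x > 0). Polished slippery floor, open at its lower end x = -95 mm.
- gate (a point): middle of the gate's top edge when up: a steel plate 3 mm thick across the channel, standing 5 mm off the floor in front of the block. It is joined to the key and sinks as the key does; after about 5 mm it is level with the floor and frees the block. Let go, it rises again.
- block: loose pine block, 52 long x 34 wide x 30 mm high, about 40 g, with a drilled hole. Origin at the centre of its underside; its long side (its y) lies along the chute, its z is off the chute floor. At the start its front is against the gate (origin at chute x +26 mm). Because of the slope the top edge of its front overhangs the bottom edge by 8 mm downhill.
- ejector (a joint): spring plate behind the block: 0 pushed in (start), 0.040 m fully out (downhill). It pushes the block with 2.5 N, falling to 0.5 N when fully out, damped: the freed block leaves at about 0.3 m/s and, not stopped, slides off the chute in about half a second. Stopped within the 40 mm stroke, the block stays pressed against what stops it.
- key_top (a point): centre of the upper face of the grey ribbed release key, 36 mm (jig x) by 34 mm (jig y), at jig x -34, y -47.5 mm; 53 mm above the bench when up, moves straight down. Fully down it is 13 mm above the chute floor beside it and 5 mm above the low walls, so a second fingertip level with the pressing one hangs clear over the channel, in the way of the 30 mm high block.
- key (a joint): travel of the key: 0 up, 0.009 m fully down. Spring force 2.4 N at first, 6 N fully down; it rises when let go.
- chute_end (a point): middle of the open lower end of the chute floor.
- nut_m8_1: loose steel hex nut, 22 x 25 x 10 mm, origin under its centre; a bystander, left of the chute's lower end.
- wood_block_2: loose smaller pine block, 30 x 40 x 25 mm, origin under its centre; a bystander, on the bench left of the nest.
- pliers: loose pliers lying flat, 42 x 147 x 10 mm, long along their y, origin under the middle; a bystander, on the bench right of the nest.

How it is judged:
By the outcome, as a careful person would: the job done as asked, in the order asked, and still so for the second after the job is handed in, while the arm keeps its last pose, push and grip.
It also fails if it takes over 32 s, if anything falls off the work surface, if the arm or the gripper's body presses on something with over 40 N, if the wrist force passes 120 N, or if a joint passes its speed limit or range.

ROBOT

A 6-joint arm with a two-finger parallel gripper is mounted at the origin on a cart in front of the work surface, level with it; the furniture and walls round the work are solid. World frame = base frame: x ahead of the robot, y to its left, z up, the work surface at z = 0. Lengths are in m, angles in rad, forces in N, time in s.
With the tool pointing down it reaches from about 0.275 to 0.775 m from the base axis. Payload 14.6 kg.
Tool frame: the origin (TCP) lies between the finger pads; the fingertips stand 8 mm ahead of it and the grasp point (between the pads) lies 11 mm behind it; z points along the fingers, x is the direction in which the jaws open and shut, and the axes are right-handed (so a half turn about z gives the same grasp; the last joint's range is limited). The gripper opens to 85 mm and grips with 20 to 120 N. Pads are 22 mm wide; open, the fingers measure 114 mm over their backs; the gripper's body (76 mm by 85 mm) begins 54 mm behind the grasp point. The pads swing forward as they close: fully open they stand 13 mm farther back than shut.
Start: joints at [-1.257, 0.263, -0.048, 1.259, 0, 1.415], TCP at [0.237, -0.468, 0.239] pointing down, gripper open.
Joint ranges: [-2.65, 2.65], [-0.89, 1.7], [-1.18, 1.37], [-2.13, 2.11], [-1.35, 1.29], [-3.14, 3.14]. Speed limits (rad/s): [1.89, 1.89, 2.57, 2.79, 3.14, 3.14].

INTERFACE

Orientations are given as a unit quaternion [w, x, y, z].
In Python, from rig import env gives the robot as it stands. The module is installed in compiled form; this text tells all that it offers.
- The arm moves only by the tool jog_arm, never from a script. Its argument "series" is a list of rows, each a list of 3 entries, a list of its own where there are three numbers: the turn, a rotation vector about the tool's x, y, z in units of 120 degrees (1.0 is 120 degrees), then the shift along the tool's x, y, z in units of 0.5 m (1.0 is 0.5 m), then the finger opening in mm, from 0 to 85.4. A call has 1 to 20 rows; each row is the pose to reach, as a shift and turn from the pose commanded when the call began, along the tool's axes at that moment; what a row does not reach only later rows make up. A row lasts 1/8 s, in which the tool goes at most 62.5 mm and 10.7 degrees, less where a joint would pass 70% of its speed; a pose out of reach is approached as far as the arm can. A call with a number of a shift or a turn outside -1 to 1 is refused whole. A call with a gripper value outside its range is refused whole. The fingers move at their own pace and stop on an object; "squeeze" is the grip in N (left out, the last holds). Time passes only in rows, so rows that repeat a pose let the fingers close. It gives the time, the measured TCP pose, the force and the opening at its end, in the units of the state.
- env.observe(): the state, without advancing time (a new reading comes with each control period).
- env.get_image(name): name is "side" or "top"; returns (picture, depth): 400x640x3 uint8, blue, green, red; 400x640 float32, m along the optical axis (not along the pixel's ray), 0 where there is no reading.
- env.camera_model(name): a dict with "mtx" (3x3 intrinsics, pixels), "dist" ([k1, k2, p1, p2, k3] as OpenCV has them; the pictures are not rectified), "rvec" (rotation vector, rad) and "tvec" (3), from world to camera coordinates, as OpenCV has them. Camera axes: x right, y down, z forward; pixel columns grow to the right and rows downward; lengths in m; the calibration is good to about 2 mm. A picture is of the moment at which its call begins. camera_model takes no time and is no camera call.
- env.job_done(): hands the job in, once; it reports no verdict.
The state is a dict: "clock": time; "qpos": joint angles; "dq": joint speeds; "joint_torque": joint torques, N m; "tcp_pos": TCP position; "ee_rot": TCP orientation; "ft_force": force on the tool from outside, world axes, zero at the start; "moment": the same for the moment, N m; "gripper_width": finger opening in m.
Only numpy, scipy, OpenCV 4.12 (cv2) and the standard library are available. Lean on these libraries where they do the work, as an engineer would, in place of code of your own. Each camera call takes 0.05 s, during which the arm holds its last target.

## Working session

There is one attempt and no reset: what is moved stays moved. The work goes in short steps, Python scripts to look and compute and a tool call to move; the robot and the scene stay as the last step left them, time stands still between calls to the robot, and variables do not carry over. Pictures are saved under pics/ and viewed, and the job is handed in when it is done.

Besides the shell and the picture viewer there is one more tool, called after "Emit:" as a command line: name --argument value ..., lists and objects as JSON in quotes. jog_arm: Moves the arm, as the interface text tells. Shifts and turns lie within -1 to 1; 1 stands for 0.5 m of shift or 120 degrees of turn. Its arguments: {"type":"object","properties":{"series":{"type":"array","items":{"type":"array"}},"squeeze":{"type":"number"}},"required":["series"]}

```bash
mkdir -p pics
cat > h.py <<'E'
import numpy as np, cv2
from rig import env
def cam(n):
    m=env.camera_model(n); K=np.array(m["mtx"],float).reshape(3,3); d=np.array(m["dist"],float).ravel()
    R=cv2.Rodrigues(np.array(m["rvec"],float).reshape(3,1))[0]; t=np.array(m["tvec"],float).ravel()
    return K,d,R,t
def unproj_depth(n,pts,depth):
    K,d,R,t=cam(n); pts=np.array(pts,float).reshape(-1,1,2)
    u=cv2.undistortPoints(pts,K,d).reshape(-1,2); out=[]
    for (x,y),p in zip(u,pts.reshape(-1,2)):
        z=depth[int(round(p[1])),int(round(p[0]))]; out.append(R.T@(np.array([x*z,y*z,z])-t) if z>0 else [np.nan]*3)
    return np.array(out)
def plane(n,pts,z):
    K,d,R,t=cam(n); u=cv2.undistortPoints(np.array(pts,float).reshape(-1,1,2),K,d).reshape(-1,2)
    C=-R.T@t; r=np.c_[u,np.ones(len(u))]@R
    return C+r*((z-C[2])/r[:,2])[:,None]
def proj(n,P):
    K,d,R,t=cam(n); return cv2.projectPoints(np.array(P,float).reshape(-1,3),cv2.Rodrigues(R)[0],t,K,d)[0].reshape(-1,2)
E
python3 - <<'E'
from h import *
for n in ("top","side"):
    im,dp=env.get_image(n); cv2.imwrite(f"pics/{n}0.png",im); np.savez(f"{n}0.npz",im=im,dp=dp)
    K,d,R,t=cam(n); print(n,"cam at",-R.T@t,K[0,0],d, (dp==0).mean())
print(env.observe())
E
```

```text
top cam at [0.38198557 0.03936753 0.94765725] 479.65157831312644 [-0.03211801  0.          0.          0.          0.        ] 0.00408203125
side cam at [0.28918176 0.65926795 0.62959232] 401.09602167561394 [-0.08977991  0.          0.          0.          0.        ] 0.00404296875
{'clock': 0.1, 'qpos': array([-1.25731132e+00,  2.63446915e-01, -4.88596486e-02,  1.25942604e+00,
       -8.42308622e-06,  1.41551144e+00]), 'dq': array([-0.0019836 ,  0.00040421,  0.00172737,  0.00157194,  0.00015176,
       -0.00067158]), 'joint_torque': array([ 3.75081829e-03, -6.38579607e+01,  3.85062540e+01,  1.01268906e-02,
       -1.13147855e-04, -8.72459651e-06]), 'tcp_pos': array([ 0.23711257, -0.46812756,  0.23889287]), 'ee_rot': array([-3.00626847e-04,  8.51994395e-01, -5.23550697e-01, -3.58877451e-04]), 'ft_force': array([0.03759255, 0.53123248, 0.10239334]), 'moment': array([-0.01277892, -0.00698678,  0.01282016]), 'gripper_width': 0.08551584612839852}
```

View pics/top0.png

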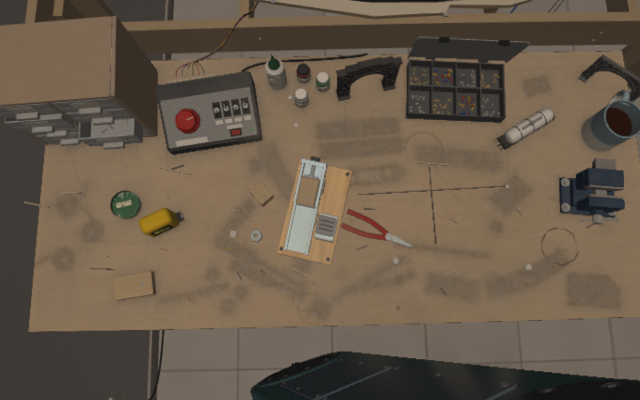

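View pics/side0.png

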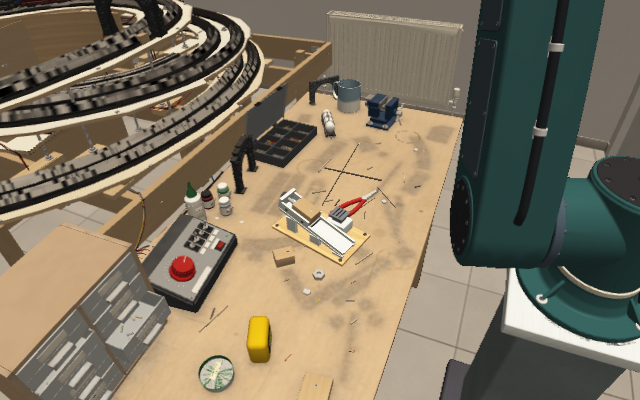

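Run:
```python
import numpy as np, cv2
im=np.load("top0.npz")["im"]; c=im[145:275,250:380]; cv2.imwrite("pics/topc.png",cv2.resize(c,None,fx=4.6,fy=4.6,interpolation=cv2.INTER_CUBIC))
im=np.load("side0.npz")["im"]; c=im[175:275,260:390]; cv2.imwrite("pics/sidec.png",cv2.resize(c,None,fx=6,fy=6,interpolation=cv2.INTER_CUBIC))
```

```text
(no output)
```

View pics/topc.png

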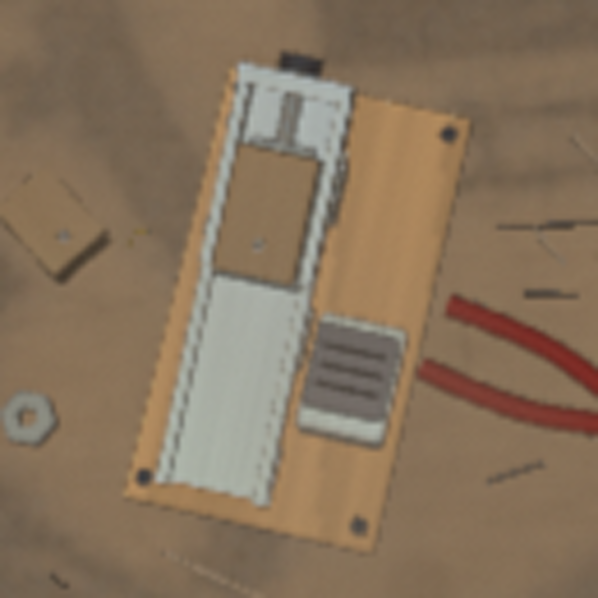

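View pics/sidec.png

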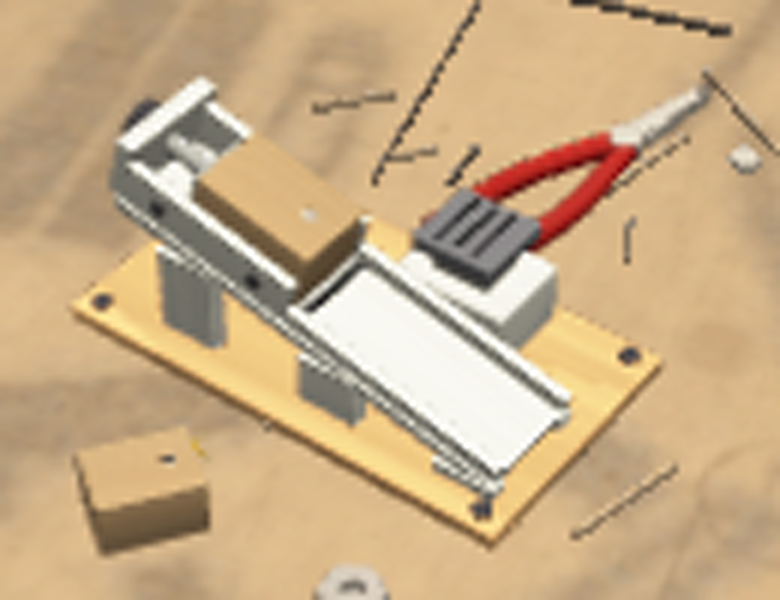

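```bash
cat > fit.py <<'E'
from h import *
from scipy.optimize import least_squares
th=np.radians(15)
obs=[]
def T(x,y):return [250+x/4.6-.39,145+y/4.6-.39]
def S(x,y):return [260+x/6-.42,175+y/6-.42]
obs+=[("top",T(125,495),(-.102,.0375,.008)),("top",T(375,551),(-.102,-.0725,.008)),("top",T(468,118),(.094,-.0725,.008))]
obs+=[("side",S(490,547),(-.102,.0375,.008)),("side",S(662,362),(-.102,-.0725,.008)),("side",S(70,308),(.094,.0375,.008))]
# key top corners: x -52..-16, y -64.5..-30.5
obs+=[("top",T(322,320),(-.016,-.0305,.053)),("top",T(404,332),(-.016,-.0645,.053)),("top",T(388,418),(-.052,-.0645,.053)),("top",T(302,405),(-.052,-.0305,.053))]
def f(p,ret=False):
    c,s=np.cos(p[2]),np.sin(p[2]); r=[]
    for n,px,(x,y,z) in obs:
        r.append(proj(n,[p[0]+c*x-s*y,p[1]+s*x+c*y,z])[0]-px)
    return np.array(r) if ret else np.ravel(r)
if __name__=="__main__":
    s=least_squares(f,[.37,.06,-.2]); print(s.x,np.degrees(s.x[2])); print(f(s.x,1).round(2))
    for n in("top","side"):
        o=obs; 
        obs=[q for q in o if q[0]==n]; s2=least_squares(f,s.x); print(n,s2.x); obs=o
    b=[px for n,px,_ in obs if n=="top"]
    print(plane("top",b[:3],.008),plane("top",b[6-3:],.053))
    dp=np.load("top0.npz")["dp"]; print(unproj_depth("top",b[3:],dp)); print(unproj_depth("top",[T(352,370),T(230,380),T(265,215)],dp))
E
python3 fit.py
```

```text
[ 0.56209707  0.08223631 -0.24423682] -13.993738909611327
[[-0.54 -0.31]
 [-0.14 -0.02]
 [ 0.95 -0.81]
 [ 1.43 -0.95]
 [ 1.21 -0.61]
 [ 0.45  0.1 ]
 [-0.22 -0.86]
 [-0.52  0.44]
 [-1.22  0.21]
 [-0.17 -0.93]]
top [ 0.56114374  0.08216824 -0.23414298]
side [ 0.56357695  0.08396794 -0.25632344]
[[ 0.47157162  0.14222748  0.008     ]
 [ 0.44555342  0.03628932  0.008     ]
 [ 0.63412589 -0.00887029  0.008     ]] [[0.5375437  0.05612078 0.053     ]
 [0.53179699 0.02251371 0.053     ]
 [0.49638407 0.02992475 0.053     ]
 [0.50249563 0.06491891 0.053     ]]
[[0.54074556 0.05646562 0.03458524]
 [0.5345617  0.02220268 0.03648946]
 [0.49938652 0.02967692 0.02951919]
 [0.50543453 0.06554204 0.03118185]]
[[0.51645173 0.04420272 0.05325544]
 [0.51747738 0.09590915 0.02557639]
 [0.57755811 0.07806325 0.07423038]]
```

```bash
cat > go.py <<'E'
from h import *
from scipy.spatial.transform import Rotation as Ro
def rot(o): q=np.array(o["ee_rot"]); return Ro.from_quat(q[[1,2,3,0]])
O=np.array([.5619,.0824]);YAW=np.radians(-13.9)
def J(x,y): c,s=np.cos(YAW),np.sin(YAW); return O+np.array([c*x-s*y,s*x+c*y])
def plan(jx,jy,z,yawj):
    o=env.observe(); R=rot(o); d=np.r_[J(jx,jy),z]-o["tcp_pos"]
    a=np.pi/2+YAW+np.radians(yawj); X=np.array([np.cos(a),np.sin(a),0]);Z=np.array([0,0,-1.]);Rt=Ro.from_matrix(np.c_[X,np.cross(Z,X),Z])
    print("target",np.r_[J(jx,jy),z],"shift",(R.inv().apply(d)/.5).round(4),"turn deg",np.degrees((R.inv()*Rt).as_rotvec()).round(2), "units",((R.inv()*Rt).as_rotvec()/np.radians(120)).round(4))
E
python3 -c "
from go import *
plan(-.0475,-.024,.16,8)"
```

```text
target [0.51002549 0.07051364 0.16      ] shift [-0.7143 -0.9736  0.1586] turn deg [-7.0000e-02  1.0000e-02 -1.4724e+02] units [-6.000e-04  1.000e-04 -1.227e+00]
```

Emit:
jog_arm --series '[[[0, 0, -1], [-0.714, -0.974, 0.158], 40], [[0, 0, -1], [-0.714, -0.974, 0.158], 40], [[0, 0, -1], [-0.714, -0.974, 0.158], 40], [[0, 0, -1], [-0.714, -0.974, 0.158], 40], [[0, 0, -1], [-0.714, -0.974, 0.158], 40], [[0, 0, -1], [-0.714, -0.974, 0.158], 40], [[0, 0, -1], [-0.714, -0.974, 0.158], 40], [[0, 0, -1], [-0.714, -0.974, 0.158], 40], [[0, 0, -1], [-0.714, -0.974, 0.158], 40], [[0, 0, -1], [-0.714, -0.974, 0.158], 40], [[0, 0, -1], [-0.714, -0.974, 0.158], 40], [[0, 0, -1], [-0.714, -0.974, 0.158], 40], [[0, 0, -1], [-0.714, -0.974, 0.158], 40], [[0, 0, -1], [-0.714, -0.974, 0.158], 40]]' --squeeze 40

```text
clock: 1.85
tcp_pos: [0.5103, 0.0696, 0.1604]
ee_rot: [0.0, 0.88, 0.475, 0.0]
ft_force: [0.0, -0.4, -0.5]
gripper_width: 0.04
```

```bash
python3 -c "
from go import *
o=env.observe();print(o['clock'],o['tcp_pos'],o['qpos'],o['ft_force'],o['gripper_width'])
plan(-.0475,-.024,.12,8)"
```

```text
1.85 [0.51026707 0.06963794 0.16042236] [-2.26901755e-02  2.83812088e-01 -2.38838180e-01  1.04797175e+00
 -1.05499063e-05  5.59155111e-01] [ 0.04143784 -0.43562219 -0.50035728] 0.03998991505140851
target [0.51002549 0.07051364 0.12      ] shift [ 0.0012 -0.0014  0.0808] turn deg [ 1.000e-02 -0.000e+00 -2.744e+01] units [ 1.000e-04 -0.000e+00 -2.286e-01]
```

Emit:
jog_arm --series '[[[0, 0, -0.2286], [0.001, -0.001, 0.08], 40], [[0, 0, -0.2286], [0.001, -0.001, 0.08], 40], [[0, 0, -0.2286], [0.001, -0.001, 0.08], 40], [[0, 0, -0.2286], [0.001, -0.001, 0.08], 40], [[0, 0, -0.2286], [0.001, -0.001, 0.08], 40]]'

```text
clock: 2.48
tcp_pos: [0.5102, 0.0706, 0.1204]
ee_rot: [0.0, 0.743, 0.67, 0.0]
ft_force: [-0.2, -0.1, -1.0]
gripper_width: 0.0401
```

```bash
python3 -c "
from go import *
o=env.observe();print(o['clock'],o['tcp_pos'],o['qpos'],o['ft_force'],o['gripper_width'])
for n,(y,x) in dict(top=(130,230),side=(130,230)).items():
    im,dp=env.get_image(n); np.savez(n+'1.npz',im=im,dp=dp); c=im[y:y+150,x:x+200]; cv2.imwrite('pics/%s1.png'%n,cv2.resize(c,None,fx=4,fy=4,interpolation=cv2.INTER_CUBIC))
plan(-.0475,-.024,.12,8)"
```

```text
2.475 [0.51024773 0.07063499 0.12042247] [-2.07405439e-02  3.13405891e-01 -3.12679462e-01  9.44448676e-01
  6.67739093e-06  8.24324992e-02] [-0.24286561 -0.06068252 -1.01086776] 0.040078547603498
target [0.51002549 0.07051364 0.12      ] shift [-0.0005 -0.0004  0.0008] turn deg [ 0.01 -0.    0.06] units [ 0.0001 -0.      0.0005]
```

View pics/side1.png

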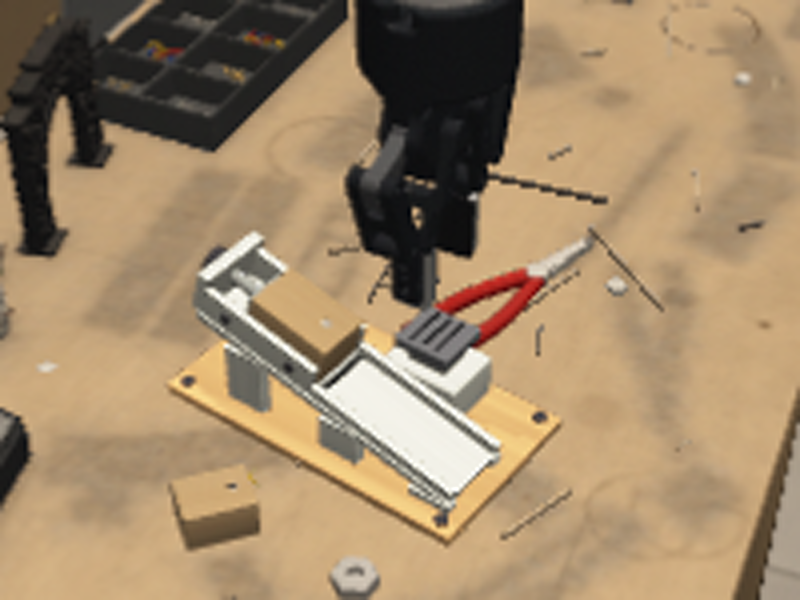

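View pics/top1.png

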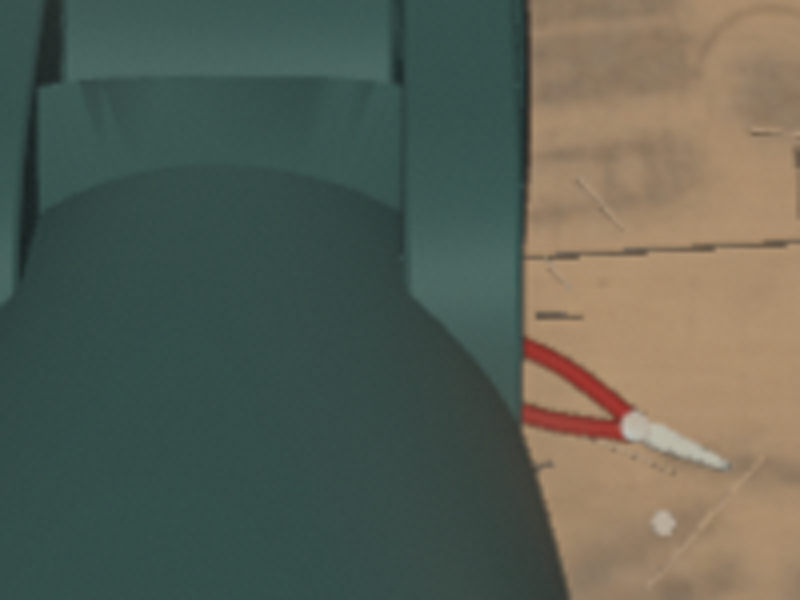

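```bash
python3 -c "
from go import *
o=env.observe();R=rot(o).as_matrix();p=o['tcp_pos']
for zz in (0.002,.008):
  for sx in (.02,.034,-.02,-.034):
    for sy in (-.011,.011):
      w=p+R@[sx,sy,zz]; print(zz,sx,sy,w.round(4),(proj('side',w)[0]-[230,130])*4)
dp=np.load('side1.npz')['dp']
pts=[(230+x/4,130+y/4) for x,y in ((400,270),(415,270),(430,270),(400,290),(415,290),(428,297))]
print(unproj_depth('side',pts,dp)); print((unproj_depth('side',pts,dp)-p)@R)
"
```

```text
0.002 0.02 -0.011 [0.5013 0.0917 0.1184] [436.66751631 299.69734247]
0.002 0.02 0.011 [0.5232 0.0895 0.1184] [397.30404761 286.41332313]
0.002 0.034 -0.011 [0.5028 0.1057 0.1184] [423.6499713  316.07399806]
0.002 0.034 0.011 [0.5246 0.1034 0.1184] [383.95909161 302.45870388]
0.002 -0.02 -0.011 [0.4973 0.052  0.1184] [472.20402855 254.97183835]
0.002 -0.02 0.011 [0.5192 0.0497 0.1184] [433.76082996 242.57056743]
0.002 -0.034 -0.011 [0.4958 0.038  0.1184] [484.09109599 240.00480993]
0.002 -0.034 0.011 [0.5177 0.0358 0.1184] [445.96440847 227.89173576]
0.008 0.02 -0.011 [0.5013 0.0917 0.1124] [436.51309586 308.9430697 ]
0.008 0.02 0.011 [0.5232 0.0895 0.1124] [397.33959646 295.62593526]
0.008 0.034 -0.011 [0.5028 0.1057 0.1124] [423.55649439 325.34919724]
0.008 0.034 0.011 [0.5246 0.1034 0.1124] [384.05907099 311.70178151]
0.008 -0.02 -0.011 [0.4973 0.052  0.1124] [471.89224913 264.12420448]
0.008 -0.02 0.011 [0.5192 0.0497 0.1124] [433.62935269 251.68758934]
0.008 -0.034 -0.011 [0.4958 0.038  0.1124] [483.72962867 249.1217188 ]
0.008 -0.034 0.011 [0.5177 0.0358 0.1124] [445.77996692 236.97270689]
[[0.51610258 0.10332279 0.14152837]
 [0.50906196 0.10147581 0.14227361]
 [0.50463279 0.09283423 0.13710319]
 [0.51697556 0.10125456 0.12710368]
 [0.50883094 0.10193063 0.13016646]
 [0.50366833 0.09764934 0.12400851]]
[[ 0.03301956  0.00252272 -0.02112599]
 [ 0.03046634 -0.00429347 -0.0218727 ]
 [ 0.0214192  -0.00782222 -0.01670308]
 [ 0.03105073  0.00359837 -0.00670108]
 [ 0.03089526 -0.00457212 -0.00976561]
 [ 0.02611124 -0.00927403 -0.00360869]]
```

Emit:
jog_arm --series '[[[0, 0, 0], [0, 0, 0.06], 40], [[0, 0, 0], [0, 0, 0.1], 40], [[0, 0, 0], [0, 0, 0.11], 40], [[0, 0, 0], [0, 0, 0.11], 40]]'

```text
clock: 3.08
tcp_pos: [0.5103, 0.0708, 0.0656]
ee_rot: [0.0, 0.742, 0.671, 0.0]
ft_force: [-1.1, 0.1, 0.7]
gripper_width: 0.0399
```

```bash
python3 -c "
from go import *
o=env.observe();print(o['clock'],o['tcp_pos'],o['ft_force'],o['gripper_width'])
n='side';y,x=150,250
im,dp=env.get_image(n); np.savez(n+'2.npz',im=im,dp=dp); c=im[y:y+100,x:x+133]; cv2.imwrite('pics/%s2.png'%n,cv2.resize(c,None,fx=6,fy=6,interpolation=cv2.INTER_CUBIC))
plan(-.0475,-.024,.06,8)"
```

```text
3.075 [0.51033138 0.07081466 0.06558139] [-1.08579529  0.11336127  0.68648575] 0.03993046365062452
target [0.51002549 0.07051364 0.06      ] shift [-0.0008 -0.001   0.0118] turn deg [ 0.04 -0.    0.17] units [ 0.0003 -0.      0.0014]
```

View pics/side2.png

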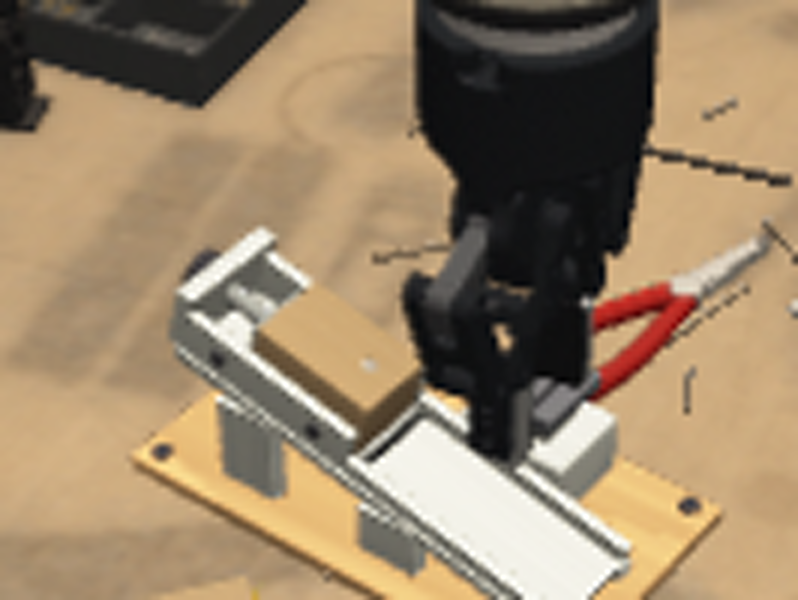

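Emit:
jog_arm --series '[[[0, 0, 0], [0, 0, 0.01], 40], [[0, 0, 0], [0, 0, 0.016], 40], [[0, 0, 0], [0, 0, 0.016], 40]]'

```text
clock: 3.5
tcp_pos: [0.5105, 0.0709, 0.0573]
ee_rot: [0.0, 0.741, 0.671, 0.0]
ft_force: [1.7, 0.2, 1.5]
gripper_width: 0.0399
```

Emit:
jog_arm --series '[[[0, 0, 0], [0, 0, 0.006], 40], [[0, 0, 0], [0, 0, 0.006], 40]]'

```text
clock: 3.75
tcp_pos: [0.5104, 0.0709, 0.0543]
ee_rot: [0.0, 0.741, 0.671, 0.0]
ft_force: [-1.6, 1.0, 5.1]
gripper_width: 0.0397
```

Emit:
jog_arm --series '[[[0, 0, 0], [0, 0, 0.004], 40], [[0, 0, 0], [0, 0, 0.004], 40]]'

```text
clock: 4.0
tcp_pos: [0.5105, 0.0708, 0.0523]
ee_rot: [0.0, 0.741, 0.671, 0.0]
ft_force: [1.0, 0.7, 5.6]
gripper_width: 0.0397
```

```bash
python3 -c "
from go import *
o=env.observe();print(o['clock'],o['tcp_pos'],o['ft_force'],o['gripper_width'])
n='side';y,x=150,250
im,dp=env.get_image(n); np.savez(n+'3.npz',im=im,dp=dp); c=im[y:y+100,x:x+133]; cv2.imwrite('pics/%s3.png'%n,cv2.resize(c,None,fx=6,fy=6,interpolation=cv2.INTER_CUBIC))"
```

```text
4.0 [0.51046333 0.07084691 0.05232259] [0.96035914 0.71052663 5.58587707] 0.03968504909320915
```

View pics/side3.png

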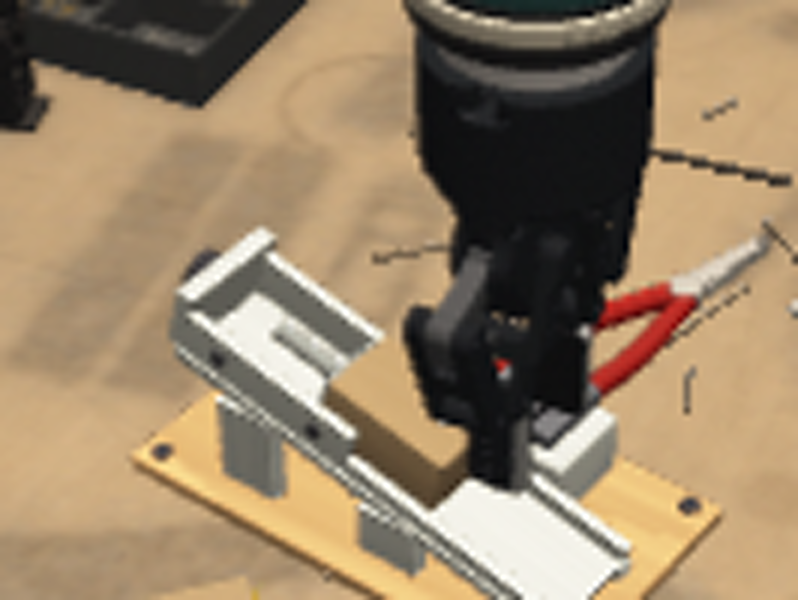

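Emit:
jog_arm --series '[[[0, 0, 0], [0, 0, 0.004], 40], [[0, 0, 0], [0, 0, 0.004], 40]]'

```text
clock: 4.3
tcp_pos: [0.5105, 0.0708, 0.0505]
ee_rot: [0.0, 0.741, 0.671, 0.0]
ft_force: [1.7, 1.0, 6.1]
gripper_width: 0.0396
```

Emit:
jog_arm --series '[[[0, 0, 0], [0, 0, 0.003], 40], [[0, 0, 0], [0, 0, 0.003], 40]]'

```text
clock: 4.55
tcp_pos: [0.5106, 0.0708, 0.05]
ee_rot: [0.001, 0.741, 0.671, 0.0]
ft_force: [-4.1, 1.0, 27.4]
gripper_width: 0.0402
```

Emit:
jog_arm --series '[[[0, 0, 0], [0, 0, -0.0008], 40], [[0, 0, 0], [0, 0, -0.0008], 40], [[0, 0, 0], [0, 0, -0.0008], 40], [[0, 0, 0], [0, 0, -0.0008], 40]]'

```text
clock: 5.05
tcp_pos: [0.5106, 0.0708, 0.0501]
ee_rot: [0.001, 0.741, 0.671, 0.0]
ft_force: [-3.2, 0.7, 21.5]
gripper_width: 0.0399
```

```bash
python3 -c "
from go import *
n='side';y,x=150,250
for k in range(3):
  o=env.observe();print(o['clock'],o['tcp_pos'],o['ft_force'],o['gripper_width'])
  im,dp=env.get_image(n); np.savez(n+'4%d.npz'%k,im=im,dp=dp)
a=np.load('side40.npz')['im'].astype(int);print(np.abs(a-im).mean())
c=im[y:y+100,x:x+133]; cv2.imwrite('pics/%s4.png'%n,cv2.resize(c,None,fx=6,fy=6,interpolation=cv2.INTER_CUBIC))"
```

```text
5.05 [0.51056122 0.07079976 0.05014319] [-3.2141704   0.66037432 21.50485302] 0.03994801503602384
5.1 [0.51054407 0.07078681 0.05013091] [-3.4239087   1.34811265 21.73037905] 0.040121784727109984
5.15 [0.51053144 0.07079627 0.05012506] [-3.19035649  0.47487906 21.01933211] 0.04006076760932216
0.37713151041666665
```

View pics/side4.png

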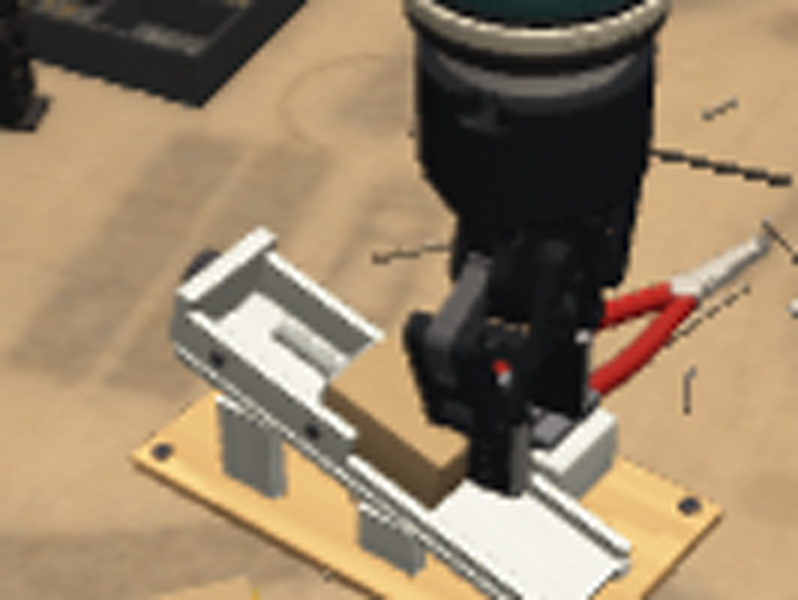

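```bash
python3 -c "
from go import *
d0=np.load('side0.npz')['dp'];d4=np.mean([np.load('side4%d.npz'%k)['dp'] for k in range(3)],0);d1=np.load('side1.npz')['dp']
def jig(w): 
    c,s=np.cos(YAW),np.sin(YAW); v=w[:,:2]-O; return np.c_[v[:,0]*c+v[:,1]*s,-v[:,0]*s+v[:,1]*c,w[:,2]].round(4)*1000
P=lambda l:[(250+x/6,150+y/6) for x,y in l]
k=P([(545,420),(548,428),(552,434),(565,428),(558,422),(572,424)]);print('key now',jig(unproj_depth('side',k,d4)));
ref=[(330,213),(333,216),(337,215),(340,212),(343,214)]
im=np.load('side0.npz')['im'];print('key before',jig(unproj_depth('side',ref,d0)), im[214,335])
print('block',jig(unproj_depth('side',P([(360,390),(390,370),(400,420),(430,445),(445,455),(440,480),(400,450)]),d4)))
print('knuckle',jig(unproj_depth('side',P([(440,400),(445,415),(430,405),(455,420),(490,450),(490,480)]),d4)))
c=np.load('side42.npz')['im'][190:245,300:365]; cv2.imwrite('pics/z4.png',cv2.resize(c,None,fx=10,fy=10,interpolation=cv2.INTER_CUBIC))
"
```

```text
key now [[-43.9 -37.8  45.2]
 [-46.5 -36.   44.1]
 [-49.6 -34.1  44.2]
 [-49.9 -41.9  41.5]
 [-47.6 -40.8  44. ]
 [-49.5 -47.1  39.4]]
key before [[-18.6 -32.9  55.7]
 [-28.  -30.9  53.4]
 [-33.7 -37.7  54.4]
 [-32.3 -51.1  52.8]
 [-42.5 -47.8  54.6]] [137 138 141]
block [[  1.   11.4  71.7]
 [ -0.6  -3.7  71. ]
 [-16.6  11.6  67. ]
 [-29.7  11.7  62.4]
 [-36.7  12.4  62.1]
 [-35.2  13.7  50.3]
 [-21.3  17.9  60.1]]
knuckle [[-45.2  25.9 101.8]
 [-48.5  27.6  98.1]
 [-44.4  30.2 102.2]
 [-51.6  26.4  96.6]
 [-52.8   8.3  70.1]
 [-53.7   9.5  57.5]]
```

View pics/z4.png

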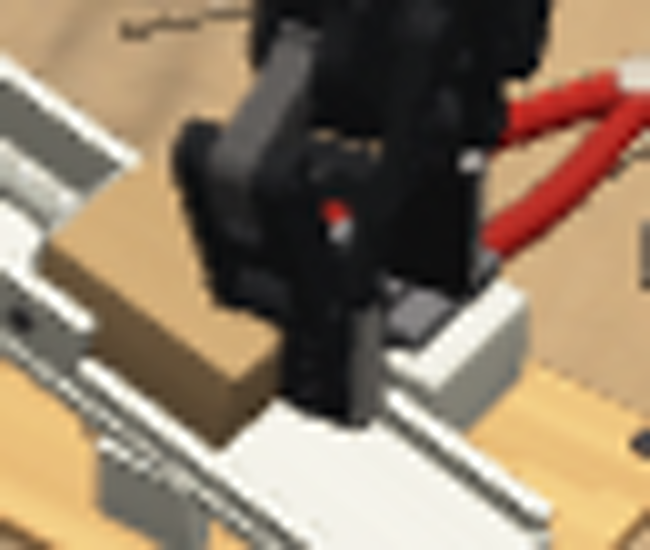

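The key's upper face reads about 44 mm, against about 54 mm before, so it is fully down. The block has slid about 31 mm, its front sits against the finger, and it isn't moving. Handing in now.

```bash
python3 -c "
from h import *
print(env.job_done()); o=env.observe(); print(o['clock'],o['tcp_pos'],o['ft_force'])"
```

```text
the job is handed in; nothing more can be done
None
the job is handed in; nothing more can be done
```

I pressed the release key fully down with one finger, and the other finger, hanging over the channel, stopped the block as it popped out. I handed the job in at about 5.2 s, still holding both.

**Last checks before hand-in:**
- **Key:** its upper face read about 44 mm above the bench, down from about 54 mm (given as 53 mm). The push reached a hard stop. It peaked at 27 N, and I eased it to about 21 N.
- **Block:** its front was about 31 mm down the chute, against the finger. It showed no movement over the last three pictures, and no part of the gripper above the finger was near it. At 31 mm of travel, its rear 21 mm or so is still between the nest walls.
- **Bystanders:** I did not touch the nut, the pliers or the second block, and they looked unmoved in the last pictures that showed them.

The top camera was blocked by the arm, so all the final checks come from the side view alone. Its depth readings scatter by a few millimetres: two of the six key points read about 40 mm. The early contact forces also differed from the stated key spring by 1 to 2 N. No reading could be taken after hand-in.

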